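Clamp the cap of the soil test cell

TASK

Clamp the cap onto the test cell just by pushing with the fingers (nothing needs to be gripped or lifted): swing the steel clamp strap round over the cap until it stops against the stop post, and only then push the cam lever on the strap all the way down. Leave the loose cap seated on the cell and do not disturb the small things standing around the stand.

Things in the scene. Friction and masses are not known exactly. Their poses are not given: they have to be found in the camera images.
- stand: Fixed clamping stand: blue base plate 100 x 205 x 12 mm, spanning x -50..50, y -165..40 mm in its frame. Origin on the table under the axis of the clamp pillar (steel, 26 mm thick), z up. The test cell, a steel pot 66 mm across (foot 76 mm), rim 70 mm above the table, stands 85 mm from the pillar axis towards the stand's -y; a small brass tap juts from it 58 mm to +x at 30 mm height.
- stop (a point): Centre of the top of the fixed stop post, 14 mm thick, top 103 mm above the table, at x -21, y -140 mm in the stand's frame. The swung strap comes to rest with its side against it.
- pivot (a point): Point on the vertical axis the strap turns about (top of the pillar), at mid thickness of the strap, 94 mm above the table. Does not move in an episode.
- strap (a joint): Angle of the clamp strap about the pillar, rad: 0 = fully away (20 degrees from the stand's +x towards +y), 1.92 = at the stop post, over the cell's middle, pointing to the stand's -y. Grows clockwise seen from above. Starts between 0 and 0.75. Stays where left; takes about 0.2 N m (1.5 N at the free end). Cannot lift or tilt.
- strap_end (a point): Middle of the end face of the strap's free end, 170 mm from the pivot at the same height. The strap is a flat steel bar 28 mm wide, 12 mm thick, underside 88 mm and top 100 mm above the table; hub 38 mm across at the pivot, top 106 mm. It passes 8 mm above the cap (its rubber foot over the cell 5 mm above).
- lever (a joint): Angle of the cam lever about its cross pin on the strap, rad: 0 = standing straight up; tilts outward, towards the strap's free end; 1.50 = fully down (hard stop), 4 degrees above level, pointing along the strap to its free end. Elevation is 1.57 minus the joint value. Starts between 0 and 0.25. Stays where left; takes about 0.25 N m (some 4 N at the grip).
- lever_axis (a point): Middle of the lever's cross pin (level, square to the strap), on the strap 85 mm from the pivot, 114 mm above the table, between two cheeks that measure 27 mm over their outsides, 22 mm along the strap, and rise to 125 mm above the table.
- lever_tip (a point): Middle of the end face of the lever's grip, 92 mm from the lever axis. The outer 56 mm of the lever is a black grip 22 mm wide, 12 mm thick, centred on the line from axis to tip; nearer the pin it is a steel bar 14 mm wide, 8 mm thick. When up, the tip is up to 206 mm above the table.
- cap: Loose aluminium cap (300 g) seated on the cell: disc 70 mm across, 10 mm thick, with a 44 mm plug below that sits loosely in the cell's mouth. Origin at the centre of the plug's underside, 60 mm above the table; its top is 80 mm above the table. Not to be moved.
- tin: Loose closed tin, 48 mm across, 45 mm high, standing on the table near the stand; origin at its base centre. Bystander.
- stone: Loose porous disc, 50 mm across, 20 mm high, on the table near the stand; origin at its base centre. Bystander.
- mould: Loose steel specimen ring, 50 mm across outside, 38 mm inside, 50 mm high, on the table near the stand; origin at its base centre. Bystander.
- weight: Loose brass weight with a knob, 44 mm across, 46 mm high, on the table near the stand; origin at its base centre. Bystander.

How it is judged (in metres and radians):
On the way, in this order (a step that is already met when the one before it is completed fails the run):
1. the strap is over the cap against its stop, the lever still up (value of joint strap above 1.84 rad and value of joint lever below 0.6 rad), for 0.2 s.
2. the lever is pushed fully down with the strap over the cap (value of joint strap above 1.84 rad and value of joint lever above 1.42 rad), for 0.2 s.
At the end, for the whole second after the job is handed in: The strap is within 0.08 rad of its stop, the lever within 0.08 rad of fully down, both at rest; the cap is still seated within 6 mm of where it was and level within 0.06 rad; every bystander is within 15 mm of where it stood (all of step 2 and distance of cap from where it was at the start of the episode below 0.006 m and distance of each of tin, stone, mould, weight from where it was at the start of the episode below 0.015 m and velocity of joint strap between -0.05 and 0.05 rad/s and velocity of joint lever between -0.05 and 0.05 rad/s and angle between cap's own z axis and vertical below 0.06 rad); the robot touches nothing.
It fails at once if the lever is pushed down before the strap is over the cap (value of joint lever above 0.6 rad and value of joint strap below 1.75 rad).
It fails at once if the cap is lifted, carried or knocked more than 10 mm from its seat (distance of cap from where it was at the start of the episode above 0.01 m).
It fails at once if a bystander is lifted, carried or knocked more than 15 mm away (distance of any of tin, stone, mould, weight from where it was at the start of the episode above 0.015 m).
It also fails if it takes over 58 s, if anything falls off the work surface, if the arm or the gripper's body presses on something with over 40 N, if the wrist force passes 120 N, or if a joint passes its speed limit or range.

ROBOT

A 6-joint arm with a two-finger parallel gripper is mounted at the origin on the work surface. World frame = base frame: x ahead of the robot, y to its left, z up, the work surface at z = 0. Lengths are in m, angles in degrees, forces in N, time in s.
With the tool pointing down it reaches from about 0.35 to 0.725 m from the base axis. Payload 6 kg.
Tool frame: the origin (TCP) lies at the very end of the fingers, on their centre line; the grasp point (between the pads) lies env.grip_depth behind it (env.grip_depth is the distance from the TCP to the grasp point, in m); z points along the fingers, y is the line along which they close (so a half turn about z gives the same grasp; the last joint's range is limited). The gripper opens to 85 mm and grips with 20 to 120 N. Pads are 22 mm wide; open, the fingers measure 114 mm over their backs; the gripper's body (76 mm by 85 mm) begins 54 mm behind the grasp point. The pads swing forward as they close: fully open they stand 13 mm farther back than shut.
Start: joints at [-50.724, 2.303, 4.859, 0, -92.561, -19.12], TCP at [0.207, -0.563, 0.231] pointing down, gripper open.
Joint ranges: [-146.85, 146.85], [-73.84, 115.35], [-62.03, 85.46], [-188.31, 113.3], [-161.28, -10.13], [-171.36, 171.36]. Speed limits (degrees/s): [147.25, 147.25, 172.46, 180, 180, 180].

INTERFACE

Orientations are given as [roll, pitch, yaw] about the fixed x, y, z axes, in that order (R = Rz(yaw) Ry(pitch) Rx(roll)).
In Python, from bench import env, cams, order gives the robot as it stands.
- The arm moves only by the tool move_arm, never from a script. Its argument "moves" is a list of rows, each a list of 3 entries, a list of its own where there are three numbers: the closure in counts, from 0 (fully open) to 255 (shut), then the shift along the world's x, y, z in units of 25 mm (1.0 is 25 mm), then the turn, a rotation vector about the world's x, y, z in rad. A call has exactly 10 rows; each row is the pose to reach, as a shift and turn from the pose commanded when the call began; what a row does not reach only later rows make up. A row lasts 1/12 s, in which the tool goes at most 41.7 mm and 7.16 degrees, less where a joint would pass 70% of its speed; a pose out of reach is approached as far as the arm can. A call with a gripper value outside its range is refused whole. The fingers move at their own pace and stop on an object; the grip force is fixed at half the most. Time passes only in rows, so rows that repeat a pose let the fingers close, or fill a call up. It gives the time, the measured TCP pose, the force, the opening and the grip force at its end, in the units of the state.
- env.read_state(): the state, without advancing time (a new reading comes with each control period).
- cams.capture(name): name is "scene" or "top" or "wrist"; returns a dict with "color" (384x512x3 uint8, red, green, blue), "z_map" (384x512 float32, m along the optical axis (not along the pixel's ray), 0 where there is no reading), "camera_matrix" (3x3 intrinsics, pixels), "position" and "rotation" of the camera in the world; the wrist camera has in their place "tool_from_camera" (4x4, takes a point from camera to tool coordinates, whose origin is the TCP and whose axes are the flange's). Camera axes: x right, y down, z forward; pixel columns grow to the right and rows downward; lengths in m; the calibration is good to about 2 mm. A picture is of the moment at which its call begins: read the wrist's pose just before it.
- order.close_job(): hands the job in; it is judged then, once.
The state is a dict: "time": time; "qpos": joint angles; "dq": joint speeds; "effort": joint torques, N m; "ee_pos": TCP position; "ee_rot": TCP orientation; "wrist_force": force on the tool from outside, world axes, zero at the start; "wrist_torque": the same for the moment, N m; "width": opening from 0.0 (shut) to 1.0 (fully open); "grasp_force": force on a finger pad.
Only numpy, scipy, OpenCV 4.12 (cv2) and the standard library are available. Lean on these libraries where they do the work, as an engineer would, in place of code of your own. Each camera call takes 0.05 s, during which the arm holds its last target. There are 200 camera calls.

## Working session

There is one attempt and no reset: what is moved stays moved. The work goes in short steps, Python scripts to look and compute and a tool call to move; the robot and the scene stay as the last step left them, time stands still between calls to the robot, and variables do not carry over. Pictures are saved under pics/ and viewed, at most 10 in all, crops included, and the job is handed in when it is done.

Besides the shell and the picture viewer there is one more tool, called in YAML: its name, and indented under it one key for each argument. move_arm: Moves the arm, as the interface text tells. Its arguments: {"type":"object","properties":{"moves":{"type":"array"}},"required":["moves"]}

```bash
mkdir -p pics; ls
cat > h.py <<'E'
import numpy as np, cv2
from bench import env, cams, order
def cap(n):
    c=cams.capture(n); K=c["camera_matrix"]; z=c["z_map"]; v,u=np.mgrid[:z.shape[0],:z.shape[1]]
    P=np.stack([(u-K[0,2])/K[0,0]*z,(v-K[1,2])/K[1,1]*z,z],-1)
    if "position" in c:
        R=np.array(c["rotation"]); W=P@R.T+np.array(c["position"])
    else: W=P
    W[z==0]=np.nan
    return c,W
E
python3 - <<'E'
from h import *
print(env.read_state(), env.grip_depth)
ims=[]
for n in("scene","top"):
    c,W=cap(n); np.save(n+".npy",W); cv2.imwrite(f"{n}.png",c["color"][...,::-1]); print(c["position"],c["rotation"])
    cv2.imwrite(f"pics/{n}0.png",cv2.resize(c["color"][...,::-1],(768,576),interpolation=cv2.INTER_CUBIC))
E
```

```text
pics
{'time': 0.0, 'qpos': array([-5.07204613e+01,  2.33781369e+00,  4.80043747e+00, -2.75934825e-02,
       -9.25615789e+01, -1.91190139e+01]), 'dq': array([-0.02058082, -0.05624862, -0.05129596, -0.01350839, -0.02455866,
        0.0593202 ]), 'effort': array([ 1.44926249e-03, -3.68201530e+01,  3.47415555e+01,  6.93203107e+00,
       -5.21869428e-03, -3.94431879e-05]), 'ee_pos': array([ 0.20674738, -0.56289179,  0.23026554]), 'ee_rot': array([ 1.79897474e+02, -6.36345232e-03, -1.59838260e+02]), 'wrist_force': array([-0.5479263 ,  0.06368939, -0.08609453]), 'wrist_torque': array([-0.06317866,  0.04866974, -0.00179374]), 'grasp_force': 0.0, 'width': 0.9972278649186281} 0.0187Traceback (most recent call last):
  File "<stdin>", line 5, in <module>
  File "h.py", line 7, in cap
    R=np.array(c["rotation"]); W=P@R.T+np.array(c["position"])
                                 ~~~~~^~~~~~~~~~~~~~~~~~~~~~~~
ValueError: operands could not be broadcast together with shapes (384,512) (3,)
```

```bash
sed -i 's/R=np.array(c\["rotation"\]);/R=Rot.from_euler("xyz",c["rotation"],degrees=True).as_matrix();/; 1a from scipy.spatial.transform import Rotation as Rot' h.py
python3 - <<'E'
from h import *
for n in("scene","top"):
    c,W=cap(n); np.save(n+".npy",W); print(c["position"],c["rotation"],np.nanpercentile(W[...,2],[1,10,25,50,75,99]))
    cv2.imwrite(f"pics/{n}0.png",cv2.resize(c["color"][...,::-1],(768,576),interpolation=cv2.INTER_CUBIC))
E
```

```text
[0.88820474 0.51047567 0.51954104] [-124.51875448   -1.21112926  145.09062939] [-7.46985937e-01 -5.49782930e-02 -1.38809838e-03 -3.19322040e-04
  5.94943128e-03  3.76833093e-01]
[0.52757552 0.05998952 0.84880206] [-1.76706818e+02 -2.00645457e-02 -9.07928948e+01] [-5.36197758e-01 -2.26191413e-03 -1.16395899e-03 -2.26531135e-05
  1.24123283e-03  8.08534282e-02]
```

View pics/scene0.png

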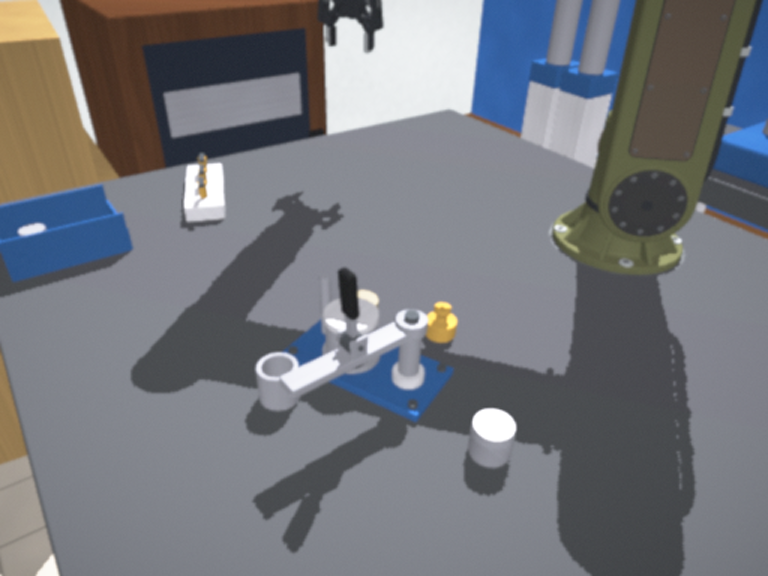

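View pics/top0.png

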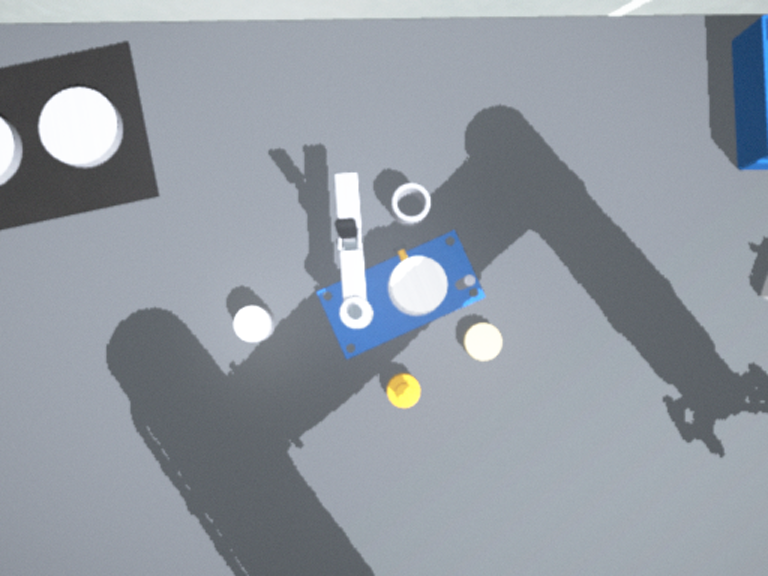

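The scene view shows the strap (hub 411,320; free end 290,380) with the lever upright (348,290). In the top view, the hub is at (356,312), the strap end at (346,175), the cap at (417,285), the stop post at (470,281), the mould at (411,203), the stone at (483,342), the weight at (403,391) and the tin at (253,324).

Run:
```python
from h import *
W=np.load("top.npy")
def at(u,v,r=2):
    u=int(u/1.5);v=int(v/1.5);p=W[v-r:v+r+1,u-r:u+r+1].reshape(-1,3);return np.round(np.nanmedian(p,0),4)
for n,p in dict(hub=(356,312),end=(346,180),cap=(417,285),stop=(470,281),mould=(411,188),tin=(253,324),stone=(483,342),weight=(403,391),levtip=(346,228)).items(): print(n,at(*p,r=1))
x,y,z=W[...,0],W[...,1],W[...,2]
near=np.hypot(x-.45,y-.03)<.3
def cc(lo,hi):
    m=(near&(z>lo)&(z<hi)).astype(np.uint8); n,l,s,c=cv2.connectedComponentsWithStats(m)
    for i in range(1,n):
        if s[i,4]>12:
            q=W[l==i]; print(lo,hi,s[i,4],np.round(np.median(q,0),4),np.round((q.min(0)+q.max(0))/2,4),np.round(q.max(0)-q.min(0),3))
cc(.072,.085);cc(.09,.112);cc(.1125,.3);cc(.015,.06)
m=near&(z>.09)&(z<.103); q=W[m]; r=cv2.minAreaRect(q[:,:2].astype(np.float32)); print(r,cv2.boxPoints(r))
```

```text
hub [0.5382 0.0883 0.1122]
end [0.6982 0.0996 0.0998]
cap [0.5709 0.0134 0.0794]
stop [ 0.5741 -0.048   0.1029]
mould [0.7003 0.0167 0.0427]
tin [0.5257 0.2239 0.0447]
stone [ 0.4977 -0.076   0.0203]
weight [0.4393 0.0328 0.0454]
levtip [0.6246 0.0947 0.2006]
0.072 0.085 1107 [0.5727 0.0113 0.0797] [0.5728 0.0106 0.0788] [0.067 0.069 0.01 ]
0.09 0.112 490 [0.6797 0.0963 0.0995] [0.6739 0.0973 0.098 ] [0.069 0.031 0.012]
0.09 0.112 808 [0.5671 0.0902 0.1008] [0.5675 0.0886 0.1026] [0.094 0.036 0.019]
0.09 0.112 51 [ 0.5758 -0.0466  0.1027] [ 0.5751 -0.0473  0.0991] [0.012 0.013 0.014]
0.1125 0.3 327 [0.6234 0.093  0.1661] [0.6238 0.0934 0.1603] [0.023 0.03  0.095]
0.015 0.06 347 [0.681  0.0179 0.0483] [0.6808 0.0182 0.034 ] [0.049 0.048 0.038]
0.015 0.06 24 [ 0.635  -0.0355  0.0169] [ 0.6351 -0.0347  0.0176] [0.01  0.01  0.005]
0.015 0.06 62 [0.6189 0.0296 0.0344] [0.6177 0.0315 0.0339] [0.022 0.016 0.011]
0.015 0.06 105 [0.5487 0.0361 0.0194] [0.5665 0.0181 0.0212] [0.06  0.059 0.011]
0.015 0.06 23 [ 0.5732 -0.0421  0.0384] [ 0.5752 -0.0447  0.0379] [0.013 0.007 0.042]
0.015 0.06 25 [ 0.5653 -0.0661  0.017 ] [ 0.5644 -0.0652  0.0169] [0.01  0.01  0.004]
0.015 0.06 27 [0.564  0.1296 0.0164] [0.5631 0.1277 0.0176] [0.01  0.012 0.005]
0.015 0.06 509 [0.5276 0.2216 0.0445] [0.5277 0.2239 0.0317] [0.047 0.046 0.033]
0.015 0.06 15 [0.5313 0.072  0.0252] [0.5323 0.0759 0.0254] [0.022 0.012 0.004]
0.015 0.06 494 [ 0.4997 -0.0757  0.0198] [ 0.4997 -0.0762  0.0207] [0.048 0.048 0.01 ]
0.015 0.06 27 [0.494  0.0985 0.0172] [0.4931 0.0994 0.0178] [0.01  0.01  0.005]
0.015 0.06 391 [0.439  0.0309 0.0253] [0.4377 0.031  0.032 ] [0.041 0.041 0.033]
((0.63258957862854, 0.04810408502817154), (0.1837279200553894, 0.15599414706230164), 19.173389434814453) [[ 0.520205    0.09160389]
 [ 0.57143784 -0.05573711]
 [ 0.74497414  0.00460428]
 [ 0.6937413   0.15194528]]
```

move_arm:
  moves:
    - [255,[0.3,0.4,0.4],[0,0,0]]
    - [255,[0.9,1.3,0.8],[0,0,0]]
    - [255,[1.6,2.3,1.2],[0,0,-0.05]]
    - [255,[2.4,3.5,1.2],[0,0,-0.1]]
    - [255,[3.2,4.7,1.2],[0,0,-0.15]]
    - [255,[4.0,5.8,1.2],[0,0,-0.2]]
    - [255,[4.8,7.0,1.2],[0,0,-0.24]]
    - [255,[5.6,8.1,1.2],[0,0,-0.28]]
    - [255,[6.4,9.3,1.2],[0,0,-0.28]]
    - [255,[7.2,10.5,1.2],[0,0,-0.28]]

```text
time: 0.98
ee_pos: [0.3874, -0.2987, 0.2619]
ee_rot: [-180.0, 0.1, -175.9]
wrist_force: [1.4, -0.7, 0.1]
width: -0.001
grasp_force: 0.0
```

move_arm:
  moves:
    - [255,[0.8,1.2,0],[0,0,0]]
    - [255,[1.6,2.3,0],[0,0,0]]
    - [255,[2.4,3.5,0],[0,0,0]]
    - [255,[3.2,4.7,0],[0,0,0]]
    - [255,[4.0,5.8,0],[0,0,0]]
    - [255,[4.8,7.0,0],[0,0,0]]
    - [255,[5.6,8.1,0],[0,0,0]]
    - [255,[6.2,9.0,0],[0,0,0]]
    - [255,[6.5,9.5,0],[0,0,0]]
    - [255,[6.5,9.5,0],[0,0,0]]

```text
time: 1.82
ee_pos: [0.55, -0.0606, 0.2606]
ee_rot: [180.0, -0.1, -175.7]
wrist_force: [-0.0, -0.4, -0.1]
width: -0.001
grasp_force: 0.0
```

move_arm:
  moves:
    - [255,[0.4,0.6,0],[0,0,0]]
    - [255,[1.2,1.7,0],[0,0,0]]
    - [255,[2.0,2.9,0],[0,0,0]]
    - [255,[2.8,4.1,0],[0,0,0]]
    - [255,[3.6,5.3,0],[0,0,0]]
    - [255,[4.4,6.5,0],[0,0,0]]
    - [255,[5.1,7.5,0],[0,0,0]]
    - [255,[5.5,8.2,0],[0,0,0]]
    - [255,[5.6,8.4,0],[0,0,0]]
    - [255,[5.6,8.4,0],[0,0,0]]

```text
time: 2.65
ee_pos: [0.6894, 0.1478, 0.2602]
ee_rot: [-180.0, -0.1, -175.8]
wrist_force: [-0.1, -0.5, -0.1]
width: 0.005
grasp_force: 0.0
```

Run:
```python
from h import *
s=env.read_state(); print(s["ee_pos"],s["qpos"])
c,W=cap("scene"); cv2.imwrite("pics/s1.png",cv2.resize(c["color"][150:300,100:350][...,::-1],(750,450),interpolation=cv2.INTER_CUBIC))
piv=np.array([.5385,.087])
for nm in("scene","top"):
    V=W if nm=="scene" else np.load("top.npy")
    d=V-np.r_[piv,0]; 
    m=(d[...,2]>.094)&(d[...,2]<.103)&(np.hypot(d[...,0],d[...,1])<.18)&(d[...,1]>-.05)
    q=d[m][:,:2]; q=q[np.hypot(*q.T)>.12]; print(nm,len(q),np.degrees(np.arctan2(*np.median(q,0)[::-1])),np.hypot(*q.T).max())
    L=d[(d[...,2]>.15)&(d[...,2]<.21)&(np.hypot(d[...,0]-.09,d[...,1])<.05)]
    print(len(L),np.median(L,0),L.min(0),L.max(0))
```

```text
[0.68944935 0.1477508  0.26021595] [ 2.82699074e+01  1.92033265e+01  2.70749453e+01 -1.45241358e-02
 -9.79628513e+01 -1.14111663e+02]
scene 484 5.839607137896523 0.17185974128765685
386 [0.09429803 0.01579909 0.18318522] [ 0.08280633 -0.00156689  0.15140933] [0.09811086 0.02079035 0.20654761]
top 421 4.279058991727622 0.17126025426491523
185 [0.08707816 0.00662858 0.20192852] [ 0.08245313 -0.00381837  0.1539741 ] [0.09690113 0.01784052 0.20769551]
```

View pics/s1.png

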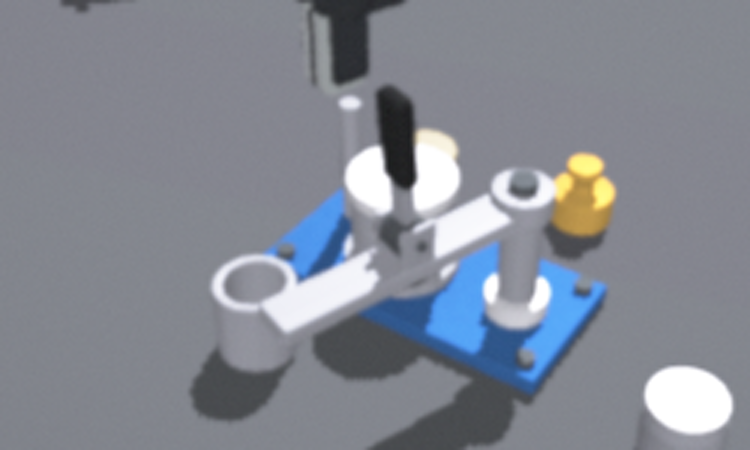

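move_arm:
  moves:
    - [255,[0,0,0],[0,0,0.12]]
    - [255,[0,0,0],[0,0,0.24]]
    - [255,[0,0,0],[0,0,0.36]]
    - [255,[0,0,0],[0,0,0.48]]
    - [255,[0,0,0],[0,0,0.6]]
    - [255,[0,0,0],[0,0,0.72]]
    - [255,[0,0,0],[0,0,0.84]]
    - [255,[0,0,0],[0,0,0.96]]
    - [255,[0,0,0],[0,0,1.08]]
    - [255,[0,0,0],[0,0,1.2]]

```text
time: 3.53
ee_pos: [0.6888, 0.145, 0.2627]
ee_rot: [-179.9, 0.1, -106.9]
wrist_force: [-0.3, -1.0, 0.2]
width: -0.001
grasp_force: 0.0
```

move_arm:
  moves:
    - [255,[0,0,-0.4],[0,0,0.1]]
    - [255,[0,0,-1.2],[0,0,0.2]]
    - [255,[0,0,-2.0],[0,0,0.3]]
    - [255,[0,0,-3.0],[0,0,0.4]]
    - [255,[0,0,-4.0],[0,0,0.4]]
    - [255,[0,0,-5.0],[0,0,0.4]]
    - [255,[0,0,-6.0],[0,0,0.4]]
    - [255,[0,0,-6.6],[0,0,0.4]]
    - [255,[0,0,-6.96],[0,0,0.4]]
    - [255,[0,0,-6.96],[0,0,0.4]]

```text
time: 4.37
ee_pos: [0.6881, 0.1453, 0.0857]
ee_rot: [179.8, -0.0, -84.3]
wrist_force: [-0.9, -0.0, -0.2]
width: 0.004
grasp_force: 0.0
```

Run:
```python
from h import *
s=env.read_state(); print(s["ee_pos"],s["ee_rot"],s["qpos"],s["wrist_force"])
p=np.array(s["ee_pos"][:2]); piv=np.array([.5385,.087]); d=p-piv; r=np.hypot(*d); a=np.arctan2(d[1],d[0])
# strap angle when touched: finger half 11 + strap half 14 = 25mm lateral
R=.158; off=np.arcsin(.025/R)
print(r,np.degrees(a),"off",np.degrees(off))
aend=np.radians(-65.6)+off
for A in np.linspace(a,aend,21):
    q=piv+R*np.array([np.cos(A),np.sin(A)]); print(np.round((q-p)/.025,2),"strap",round(np.degrees(A-off),1),"turn",round(A-a,2))
```

```text
[0.68812694 0.14527905 0.08569609] [ 1.79844733e+02 -4.14439500e-02 -8.42864589e+01] [ 2.81349529e+01  1.95348453e+01  9.27464401e+00 -2.12396666e-02
 -7.98991362e+01 -2.24177139e+01] [-0.94274572 -0.03956927 -0.23274891]
0.16057605253210955 21.280701708940054 off 9.104049133824486
[-0.1  -0.04] strap 12.2 turn 0.0
[ 0.05 -0.44] strap 8.3 turn -0.07
[ 0.16 -0.86] strap 4.4 turn -0.14
[ 0.25 -1.28] strap 0.5 turn -0.2
[ 0.3 -1.7] strap -3.4 turn -0.27
[ 0.33 -2.13] strap -7.3 turn -0.34
[ 0.33 -2.56] strap -11.2 turn -0.41
[ 0.3  -2.99] strap -15.0 turn -0.48
[ 0.24 -3.41] strap -18.9 turn -0.54
[ 0.15 -3.83] strap -22.8 turn -0.61
[ 0.04 -4.24] strap -26.7 turn -0.68
[-0.1  -4.65] strap -30.6 turn -0.75
[-0.28 -5.04] strap -34.5 turn -0.81
[-0.47 -5.42] strap -38.4 turn -0.88
[-0.69 -5.79] strap -42.3 turn -0.95
[-0.94 -6.14] strap -46.2 turn -1.02
[-1.21 -6.47] strap -50.0 turn -1.09
[-1.5  -6.79] strap -53.9 turn -1.15
[-1.82 -7.08] strap -57.8 turn -1.22
[-2.15 -7.35] strap -61.7 turn -1.29
[-2.5 -7.6] strap -65.6 turn -1.36
```

move_arm:
  moves:
    - [255,[0.05,-0.4,0],[0,0,0]]
    - [255,[0.16,-0.86,0],[0,0,0]]
    - [255,[0.25,-1.28,0],[0,0,-0.08]]
    - [255,[0.3,-1.7,0],[0,0,-0.14]]
    - [255,[0.33,-2.13,0],[0,0,-0.21]]
    - [255,[0.33,-2.56,0],[0,0,-0.28]]
    - [255,[0.3,-2.99,0],[0,0,-0.35]]
    - [255,[0.24,-3.41,0],[0,0,-0.42]]
    - [255,[0.15,-3.83,0],[0,0,-0.48]]
    - [255,[0.04,-4.24,0],[0,0,-0.55]]

```text
time: 5.2
ee_pos: [0.6911, 0.0395, 0.0895]
ee_rot: [-179.9, 0.1, -115.9]
wrist_force: [-0.3, 1.4, 0.4]
width: -0.001
grasp_force: 0.7
```

Run:
```python
from h import *
s=env.read_state(); print(s["ee_pos"],s["ee_rot"],s["wrist_force"],s["wrist_torque"])
c,W=cap("scene"); cv2.imwrite("pics/s2.png",cv2.resize(c["color"][130:300,100:350][...,::-1],(750,510),interpolation=cv2.INTER_CUBIC))
```

```text
[0.6911441  0.03954717 0.08951644] [-1.79867734e+02  1.39293163e-01 -1.15925970e+02] [-0.2807876   1.41538675  0.39572302] [ 0.55574249  0.1150254  -0.06498809]
```

View pics/s2.png

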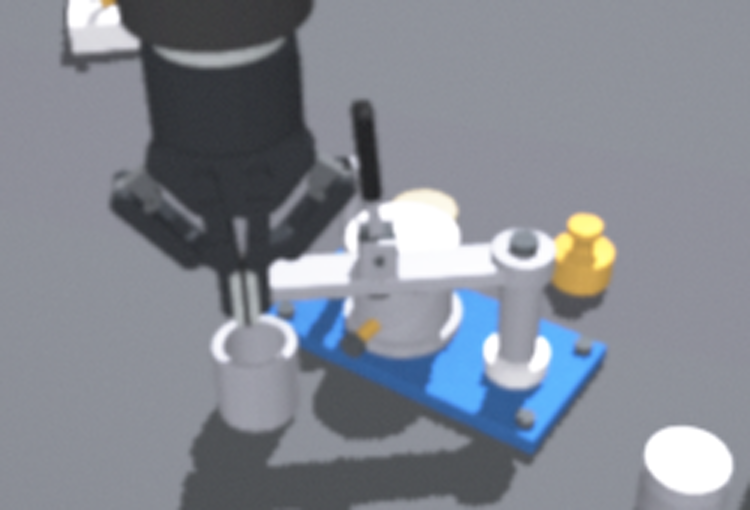

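The strap has swung about 30° and still rests against the closed fingers (fingertip ≈ 250,310). The right knuckle (340,175) is close to the lever (368,150). I'll turn the tool about 17° ahead of the strap to keep the knuckle clear.

Run:
```python
from h import *
s=env.read_state(); print(s["ee_pos"],s["ee_rot"],s["wrist_force"],s["wrist_torque"])
p=np.array(s["ee_pos"][:2]); piv=np.array([.5385,.087])
def tcp(phi,rad=.150,lat=.029):
    phi=np.radians(phi); u=np.array([np.cos(phi),np.sin(phi)]); n=np.array([-u[1],u[0]]); return piv+rad*u+lat*n
yaw0=s["ee_rot"][2]+90  # y-line angle
for phi in (-26.7,-30,-34,-38,-42,-46,-50,-54,-57,-60,-62,-64,-65.6,-67):
    print(phi,np.round((tcp(phi)-p)/.025,2),"turn",round(np.radians(phi-17-yaw0),2))
```

```text
[0.69076239 0.03780537 0.08961015] [-1.79871990e+02  1.02407030e-01 -1.16256395e+02] [ 0.33581271  0.03067117 -0.43828223] [ 0.00443469 -0.1463348   0.02259234]
-26.7 [-0.21  0.31] turn -0.3
-30 [-0.31 -0.03] turn -0.36
-34 [-0.47 -0.43] turn -0.43
-38 [-0.65 -0.81] turn -0.5
-42 [-0.86 -1.18] turn -0.57
-46 [-1.09 -1.54] turn -0.64
-50 [-1.35 -1.88] turn -0.71
-54 [-1.63 -2.2 ] turn -0.78
-57 [-1.85 -2.43] turn -0.83
-60 [-2.09 -2.65] turn -0.89
-62 [-2.25 -2.79] turn -0.92
-64 [-2.42 -2.92] turn -0.96
-65.6 [-2.56 -3.02] turn -0.98
-67 [-2.68 -3.1 ] turn -1.01
```

move_arm:
  moves:
    - [255,[-0.1,0.25,0],[0,0,-0.1]]
    - [255,[-0.2,0.3,0],[0,0,-0.2]]
    - [255,[-0.21,0.3,-0.1],[0,0,-0.3]]
    - [255,[-0.31,-0.03,-0.1],[0,0,-0.36]]
    - [255,[-0.47,-0.43,-0.1],[0,0,-0.43]]
    - [255,[-0.65,-0.81,-0.1],[0,0,-0.5]]
    - [255,[-0.86,-1.18,-0.1],[0,0,-0.57]]
    - [255,[-1.09,-1.54,-0.1],[0,0,-0.64]]
    - [255,[-1.22,-1.71,-0.1],[0,0,-0.68]]
    - [255,[-1.35,-1.88,-0.1],[0,0,-0.71]]

```text
time: 6.08
ee_pos: [0.6572, -0.007, 0.0864]
ee_rot: [-180.0, 0.2, -156.5]
wrist_force: [1.0, 0.8, -1.6]
width: -0.001
grasp_force: 0.7
```

move_arm:
  moves:
    - [255,[-0.14,-0.16,0],[0,0,-0.03]]
    - [255,[-0.28,-0.32,0],[0,0,-0.07]]
    - [255,[-0.39,-0.44,0],[0,0,-0.1]]
    - [255,[-0.5,-0.55,0],[0,0,-0.12]]
    - [255,[-0.62,-0.66,0],[0,0,-0.15]]
    - [255,[-0.74,-0.77,0],[0,0,-0.18]]
    - [255,[-0.82,-0.84,0],[0,0,-0.2]]
    - [255,[-0.9,-0.91,0],[0,0,-0.21]]
    - [255,[-0.98,-0.98,0],[0,0,-0.23]]
    - [255,[-1.0,-1.0,0],[0,0,-0.23]]

```text
time: 6.92
ee_pos: [0.6316, -0.0315, 0.0854]
ee_rot: [-180.0, 0.1, -169.6]
wrist_force: [2.1, -0.0, 0.5]
width: -0.003
grasp_force: 0.7
```

Run:
```python
from h import *
s=env.read_state(); print(s["ee_pos"],s["ee_rot"],s["wrist_force"],s["wrist_torque"])
c,W=cap("scene"); cv2.imwrite("pics/s3.png",cv2.resize(c["color"][130:300,100:350][...,::-1],(750,510),interpolation=cv2.INTER_CUBIC))
```

```text
[ 0.63161437 -0.03152006  0.08541106] [-1.79998875e+02  5.60260064e-02 -1.69631966e+02] [ 2.0501502  -0.01194587  0.53777835] [ 0.20114668 -0.42376629 -0.0378646 ]
```

View pics/s3.png

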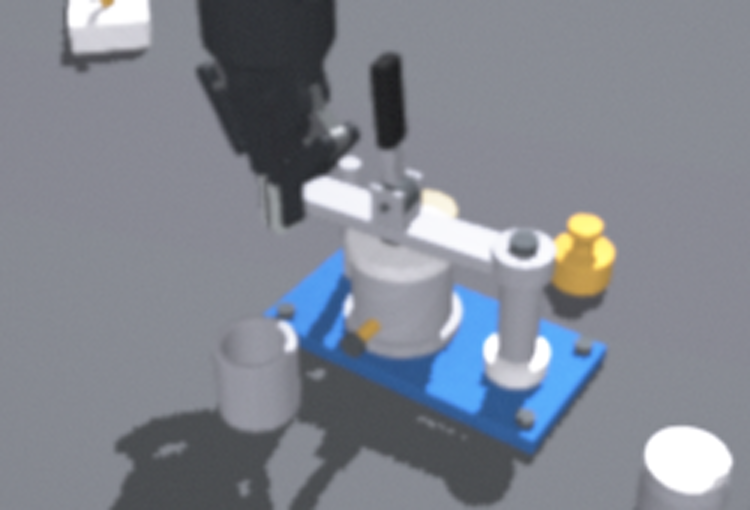

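The strap now points almost at the stop post (348,163), with the lever still upright. I'll push slowly until it makes contact.

move_arm:
  moves:
    - [255,[-0.05,-0.04,0],[0,0,-0.01]]
    - [255,[-0.1,-0.07,0],[0,0,-0.02]]
    - [255,[-0.14,-0.1,0],[0,0,-0.03]]
    - [255,[-0.18,-0.13,0],[0,0,-0.03]]
    - [255,[-0.22,-0.16,0],[0,0,-0.03]]
    - [255,[-0.26,-0.18,0],[0,0,-0.03]]
    - [255,[-0.28,-0.19,0],[0,0,-0.03]]
    - [255,[-0.28,-0.19,0],[0,0,-0.03]]
    - [255,[-0.28,-0.19,0],[0,0,-0.03]]
    - [255,[-0.28,-0.19,0],[0,0,-0.03]]

```text
time: 7.8
ee_pos: [0.6244, -0.036, 0.0846]
ee_rot: [180.0, -0.0, -171.3]
wrist_force: [0.1, 0.0, 0.6]
width: -0.0
grasp_force: 0.3
```

move_arm:
  moves:
    - [255,[-0.04,-0.02,0],[0,0,0]]
    - [255,[-0.08,-0.04,0],[0,0,0]]
    - [255,[-0.12,-0.06,0],[0,0,0]]
    - [255,[-0.16,-0.08,0],[0,0,0]]
    - [255,[-0.2,-0.1,0],[0,0,0]]
    - [255,[-0.2,-0.1,0],[0,0,0]]
    - [255,[-0.2,-0.1,0],[0,0,0]]
    - [255,[-0.2,-0.1,0],[0,0,0]]
    - [255,[-0.2,-0.1,0],[0,0,0]]
    - [255,[-0.2,-0.1,0],[0,0,0]]

```text
time: 8.63
ee_pos: [0.6214, -0.0375, 0.0849]
ee_rot: [179.9, 0.3, -171.3]
wrist_force: [9.1, 1.5, -3.3]
width: -0.001
grasp_force: 4.8
```

move_arm:
  moves:
    - [255,[0.2,0.1,0],[0,0,0]]
    - [255,[0.6,0.27,0],[0,0,0]]
    - [255,[1.0,0.45,0.2],[0,0,0.0]]
    - [255,[1.2,0.55,1.0],[0,0,0.05]]
    - [255,[1.2,0.55,2.0],[0,0,0.1]]
    - [255,[1.2,0.55,3.2],[0,0,0.15]]
    - [255,[1.2,0.55,4.5],[0,0,0.2]]
    - [255,[1.2,0.55,5.7],[0,0,0.25]]
    - [255,[1.2,0.55,6.5],[0,0,0.27]]
    - [255,[1.2,0.55,6.7],[0,0,0.27]]

```text
time: 9.47
ee_pos: [0.6502, -0.0252, 0.2573]
ee_rot: [-179.9, 0.3, -155.8]
wrist_force: [-0.4, 0.6, 0.6]
width: -0.0
grasp_force: 0.0
```

Run:
```python
from h import *
s=env.read_state(); print(s["ee_pos"],s["ee_rot"],s["wrist_force"])
c,W=cap("scene"); cv2.imwrite("pics/s4.png",cv2.resize(c["color"][110:300,100:350][...,::-1],(750,570),interpolation=cv2.INTER_CUBIC))
K=c["camera_matrix"];R=Rot.from_euler("xyz",c["rotation"],degrees=True).as_matrix()
piv=np.array([.5385,.087])
def pr(p):
    q=R.T@(np.array(p)-c["position"]); return np.round([((K[0,0]*q[0]/q[2]+K[0,2])-100)*3,((K[1,1]*q[1]/q[2]+K[1,2])-110)*3])
for f in(-62,-65.6):
    u=np.r_[np.cos(np.radians(f)),np.sin(np.radians(f))]
    print(f,"end",pr(np.r_[piv+.17*u,.1]),"tip",pr(np.r_[piv+.085*u,.206]),"axis",pr(np.r_[piv+.085*u,.114]))
# lever points
u=np.array([.413,-.911]); n=np.array([.911,.413])
d=W[...,:2]-piv; a=d@u; b=d@n; z=W[...,2]
m=(z>.15)&(z<.21)&(abs(a-.095)<.04)&(abs(b)<.03)
for lo in(.15,.17,.19): 
    k=m&(z>lo)&(z<lo+.02); print(lo,k.sum(),np.median(a[k]),np.median(b[k]))
k=(z>.09)&(z<.103)&(a>.03)&(a<.2)&(abs(b)<.04)
for lo in(.03,.06,.1,.12,.14): 
    kk=k&(a>lo)&(a<lo+.03); print("strap",lo,kk.sum(),b[kk].min() if kk.any() else 0,b[kk].max() if kk.any() else 0)
```

```text
[ 0.65015133 -0.02521044  0.25728588] [-179.86848527    0.27207839 -155.79442354] [-0.44252973  0.55877043  0.63444304]
-62 end [277. 232.] tip [391. 116.] axis [393. 251.]
-65.6 end [287. 224.] tip [396. 112.] axis [397. 246.]
0.15 99 0.08109451556873531 0.007957458463766243
0.17 117 0.08253083833123681 0.007000267680565076
0.19 113 0.08478696782776064 0.006163174131055655
strap 0.03 202 -0.014118054788565326 0.017343711921924975
strap 0.06 148 -0.012187981224894607 0.016391694872577207
strap 0.1 166 -0.021127645523906044 0.015615960911250268
strap 0.12 207 -0.02811740329605506 0.015208427842018209
strap 0.14 154 -0.024927271063558486 0.015208427842018209
```

View pics/s4.png

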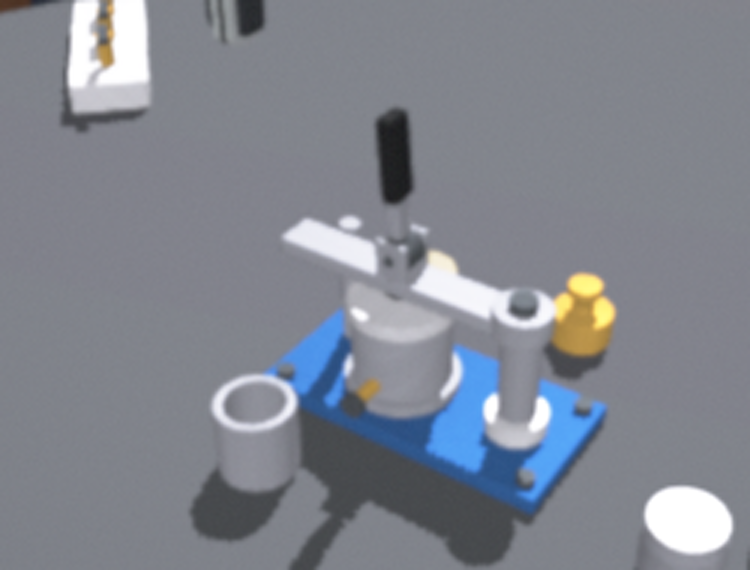

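Strap end is at (285,230), touching the stop post (348,222). The lever is upright (396,110) and the cap is still seated. Next, the lever path.

Run:
```python
from h import *
s=env.read_state(); p=np.array(s["ee_pos"]); piv=np.array([.5385,.087]); u=np.array([.413,-.911])
def W(a,z): return np.r_[piv+a*u,z]
q0=W(.085-.0405,.257); print("over",np.round((q0-p)/.025,2)); q=W(.085-.0405,.184); print("down",np.round((q-q0)/.025,2))
for f in np.r_[0,np.arange(.1,1.51,.1)]:
    r=.070+.008*f/1.5
    a=.085+r*np.sin(f)-.006*np.cos(f)-.0145; z=.114+r*np.cos(f)+.006*np.sin(f)
    print(round(f,2),np.round((W(a,z)-q)/.025,2))
```

```text
over [-3.73  2.86  0.04]
down [ 0.    0.   -2.92]
0.0 [ 0.33 -0.73  0.  ]
0.1 [ 0.45 -0.99  0.03]
0.2 [ 0.57 -1.25  0.03]
0.3 [ 0.68 -1.51  0.01]
0.4 [ 0.8  -1.77 -0.05]
0.5 [ 0.92 -2.03 -0.13]
0.6 [ 1.03 -2.27 -0.25]
0.7 [ 1.14 -2.51 -0.39]
0.8 [ 1.24 -2.74 -0.56]
0.9 [ 1.34 -2.95 -0.75]
1.0 [ 1.42 -3.14 -0.97]
1.1 [ 1.5  -3.31 -1.21]
1.2 [ 1.57 -3.46 -1.47]
1.3 [ 1.63 -3.59 -1.75]
1.4 [ 1.67 -3.69 -2.04]
1.5 [ 1.71 -3.77 -2.34]
```

move_arm:
  moves:
    - [255,[-0.4,0.3,0.3],[0,0,0]]
    - [255,[-1.2,0.9,0.4],[0,0,0]]
    - [255,[-2.2,1.7,0.4],[0,0,0]]
    - [255,[-3.1,2.4,0.4],[0,0,0]]
    - [255,[-3.6,2.75,0.3],[0,0,0]]
    - [255,[-3.73,2.86,0],[0,0,0]]
    - [255,[-3.73,2.86,-0.8],[0,0,0]]
    - [255,[-3.73,2.86,-1.8],[0,0,0]]
    - [255,[-3.73,2.86,-2.6],[0,0,0]]
    - [255,[-3.73,2.86,-2.9],[0,0,0]]

```text
time: 10.35
ee_pos: [0.5544, 0.0463, 0.1742]
ee_rot: [179.9, -0.4, -155.9]
wrist_force: [-0.2, -0.5, -0.6]
width: 0.002
grasp_force: 0.0
```

move_arm:
  moves:
    - [255,[0.16,-0.36,0],[0,0,0]]
    - [255,[0.33,-0.73,0],[0,0,0]]
    - [255,[0.45,-0.99,0.03],[0,0,0]]
    - [255,[0.57,-1.25,0.03],[0,0,0]]
    - [255,[0.68,-1.51,0.01],[0,0,0]]
    - [255,[0.8,-1.77,-0.05],[0,0,0]]
    - [255,[0.92,-2.03,-0.13],[0,0,0]]
    - [255,[1.03,-2.27,-0.25],[0,0,0]]
    - [255,[1.14,-2.51,-0.39],[0,0,0]]
    - [255,[1.24,-2.74,-0.56],[0,0,0]]

```text
time: 11.18
ee_pos: [0.5876, -0.0222, 0.1656]
ee_rot: [180.0, 0.0, -155.8]
wrist_force: [-2.3, 4.0, 0.6]
width: 0.003
grasp_force: 1.8
```

Run:
```python
from h import *
s=env.read_state(); p=s["ee_pos"]; print(p,s["wrist_force"]); d=np.array(p[:2])-[.5385,.087]; print("a,b",d@[.413,-.911]-.085,d@[.911,.413],p[2]-.114)
c,W=cap("scene"); cv2.imwrite("pics/s5.png",cv2.resize(c["color"][110:300,100:350][...,::-1],(750,570),interpolation=cv2.INTER_CUBIC))
```

```text
[ 0.58755653 -0.02220814  0.16559519] [-2.31581987  4.00508851  0.62487479]
a,b 0.034748964222529585 -0.00041246626776201417 0.05159519352807672
```

View pics/s5.png

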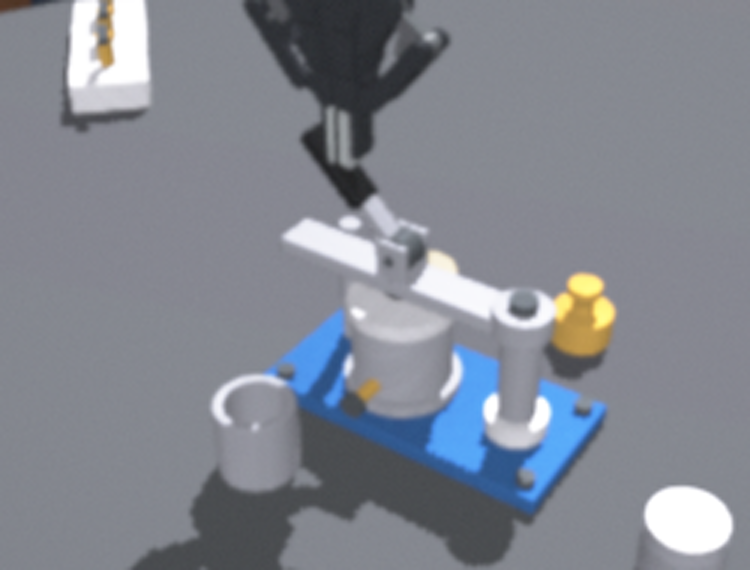

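The lever (335,160) is tilting about 45° outwards under the fingertip and the strap hasn't moved. I'll carry on down the arc.

move_arm:
  moves:
    - [255,[0.1,-0.21,-0.17],[0,0,0]]
    - [255,[0.18,-0.4,-0.38],[0,0,0]]
    - [255,[0.26,-0.57,-0.61],[0,0,0]]
    - [255,[0.33,-0.72,-0.86],[0,0,0]]
    - [255,[0.39,-0.85,-1.1],[0,0,0]]
    - [255,[0.43,-0.95,-1.32],[0,0,0]]
    - [255,[0.45,-1.0,-1.45],[0,0,0]]
    - [255,[0.47,-1.03,-1.55],[0,0,0]]
    - [255,[0.47,-1.03,-1.6],[0,0,0]]
    - [255,[0.47,-1.03,-1.6],[0,0,0]]

```text
time: 12.07
ee_pos: [0.599, -0.0479, 0.1257]
ee_rot: [-180.0, -0.0, -155.8]
wrist_force: [-0.5, -0.5, -0.0]
width: 0.001
grasp_force: 0.0
```

move_arm:
  moves:
    - [255,[0,0,-0.03],[0,0,0]]
    - [255,[0,0,-0.06],[0,0,0]]
    - [255,[0,0,-0.09],[0,0,0]]
    - [255,[0,0,-0.12],[0,0,0]]
    - [255,[0,0,-0.14],[0,0,0]]
    - [255,[0,0,-0.16],[0,0,0]]
    - [255,[0,0,-0.16],[0,0,0]]
    - [255,[0,0,-0.16],[0,0,0]]
    - [255,[0,0,-0.16],[0,0,0]]
    - [255,[0,0,-0.16],[0,0,0]]

```text
time: 12.9
ee_pos: [0.6002, -0.0476, 0.1248]
ee_rot: [-179.9, 0.2, -155.8]
wrist_force: [-1.6, 0.2, 10.6]
width: -0.001
grasp_force: 5.1
```

move_arm:
  moves:
    - [255,[0,0,0.2],[0,0,0]]
    - [255,[0,0,0.5],[0,0,0]]
    - [255,[0,0,1.0],[0,0,0]]
    - [255,[0,0,2],[0,0,0]]
    - [255,[0,0,3],[0,0,0]]
    - [255,[0,0,4],[0,0,0]]
    - [255,[0,0,5],[0,0,0]]
    - [255,[0,0,5.5],[0,0,0]]
    - [255,[0,0,5.5],[0,0,0]]
    - [255,[0,0,5.5],[0,0,0]]

```text
time: 13.73
ee_pos: [0.5993, -0.0474, 0.2604]
ee_rot: [-180.0, 0.1, -155.8]
wrist_force: [-0.8, -0.3, 0.0]
width: -0.002
grasp_force: 0.0
```

Run:
```python
from h import *
s=env.read_state(); print(s["ee_pos"],s["wrist_force"],s["dq"])
c,W=cap("scene"); cv2.imwrite("pics/s6.png",cv2.resize(c["color"][110:300,100:350][...,::-1],(750,570),interpolation=cv2.INTER_CUBIC))
d=W[...,:2]-np.array([.5385,.087]); a=d@[.413,-.911]; b=d@[.911,.413]; z=W[...,2]
for lo in(.125,.14,.155,.165):
    k=(a>lo)&(a<lo+.012)&(abs(b)<.009)&(z<.18)&(z>.08); print(lo,np.median(a[k]),np.median(z[k]),k.sum())
```

```text
[ 0.5992611  -0.04738108  0.26039091] [-0.82589838 -0.31116978  0.02923402] [ 0.13969312  0.91489517 -2.5562974  -0.79236896  0.55620039  0.06212754]
0.125 0.1312369191029627 0.1217802297718267 62
0.14 0.14619324580737972 0.1228282297154416 63
0.155 0.161074429350472 0.12381945956051105 57
0.165 0.16807210721316757 0.12500781139246547 23
```

View pics/s6.png

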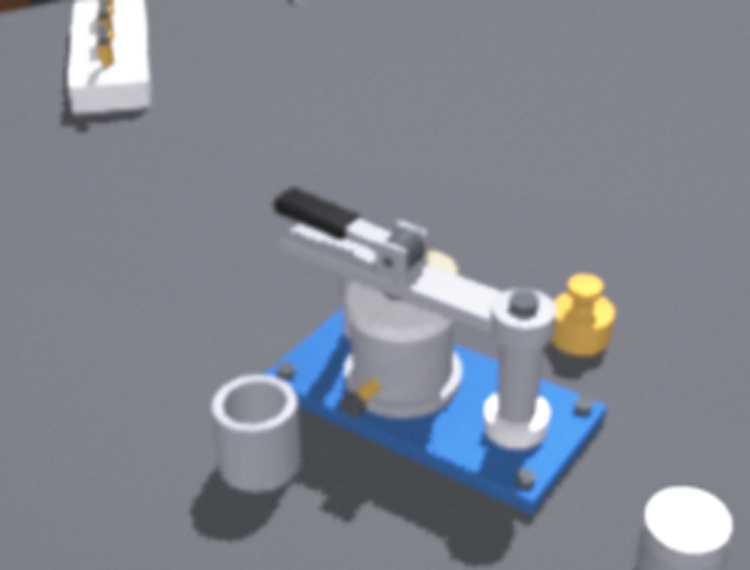

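The lever lies flat along the strap (tip 285,200), about 4–5° above level. The strap is at the stop, and the cap, mould and weight are where they were. Handing in.

```bash
python3 -c "
from h import *
print(order.close_job())"
```

```text
the job is handed in; nothing more can be done
None
```

I swung the strap round to the stop post, then pushed the cam lever fully down, and handed the job in at about 14 s. The last picture showed the cap seated and the mould, weight and tin undisturbed; the stone was mostly hidden, so I couldn't check it fully. No verdict came back.

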